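Reverse the stripped moulder parts into the set-up rack

ROBOT

A 7-joint arm with a two-finger parallel gripper is mounted at the origin on a cart in front of the work surface, level with it; the furniture and walls round the work are solid. World frame = base frame: x ahead of the robot, y to its left, z up, the work surface at z = 0. Lengths are in m, angles in rad, forces in N, time in s.
With the tool pointing down it reaches from about 0.4 to 0.85 m from the base axis. Payload 4.5 kg.
Tool frame: the origin (TCP) lies at the very end of the fingers, on their centre line; the grasp point (between the pads) lies 19 mm behind it (tcp_to_grasp is the z of the grasp point in the tool frame, in m); z points along the fingers, y is the line along which they close (so a half turn about z gives the same grasp; the last joint's range is limited). The gripper opens to 88 mm and grips with 3 to 60 N. Pads are 18 mm wide; open, the fingers measure 123 mm over their backs; the gripper's body (75 mm by 187 mm) begins 45 mm behind the grasp point.
Start: joints at [1.273, 0.689, -0.195, 1.565, 0.157, 0.902, -0.215], TCP at [0.204, -0.591, 0.239] pointing down, gripper open.
Joint ranges: [-3.01, 3.01], [-0.46, 2.08], [-1.47, 1.51], [0.13, 2.56], [-1, 4.14], [0.04, 2.09], [-2.66, 2.66]. Speed limits (rad/s): [2.57, 2.57, 3.14, 3.14, 3.14, 3.14, 3.14].

INTERFACE

Orientations are given as a unit quaternion [x, y, z, w].
In Python, from plant import * gives the robot as it stands. The module is installed in compiled form; this text tells all that it offers.
- The arm moves only by the shell command python3 -m jog 'ROWS' [OPENING] [FORCE]. ROWS is JSON, a list that holds one entry, the list of rows, each a list of 6 numbers: the shift along the tool's x, y, z in m, then the turn, a rotation vector about the tool's x, y, z in rad. In form: [[[dx, dy, dz, ax, ay, az], ...]]. A call has 1 to 12 rows; each row shifts and turns the commanded pose from where the row before left it, along the tool's axes as they then stand; what a row does not reach is not made up. A row lasts 1/8 s, in which the tool goes at most 62.5 mm and 10.7 degrees, less where a joint would pass 70% of its speed; a pose out of reach is approached as far as the arm can. A call with a gripper value outside its range is refused whole. OPENING is the finger opening in m, from 0 to 0.0881, set as the call begins (- or left out, the last holds). The fingers move at their own pace and stop on an object; FORCE is the grip in N (left out, the last holds). Time passes only in rows, so rows that do not move let the fingers close. It gives the time, the measured TCP pose, the force, the opening and the grip force at its end, in the units of the state.
- get_state(): the state, without advancing time (a new reading comes with each control period).
- snapshot(name): name is "scene" or "top" or "wrist"; returns a dict with "frame" (420x560x3 uint8, red, green, blue), "mtx" (3x3 intrinsics, pixels), "D" ([k1, k2, p1, p2, k3] as OpenCV has them; the pictures are not rectified), "xyz" and "orientation" of the camera in the world; the wrist camera has in their place "mount" (4x4, takes a point from camera to tool coordinates, whose origin is the TCP and whose axes are the flange's). Camera axes: x right, y down, z forward; pixel columns grow to the right and rows downward; lengths in m; the calibration is good to about 2 mm. A picture is of the moment at which its call begins: read the wrist's pose just before it. There is no depth.
- finish_job(): hands the job in; it is judged then, once.
The state is a dict: "clock": time; "q": joint angles; "qd": joint speeds; "joint_torque": joint torques, N m; "tool_pos": TCP position; "eef_rot": TCP orientation; "contact_force": force on the tool from outside, world axes, zero at the start; "moment": the same for the moment, N m; "opening": opening from 0.0 (shut) to 1.0 (fully open); "finger_force": force on a finger pad.
Only numpy, scipy, OpenCV 4.12 (cv2) and the standard library are available. Lean on these libraries where they do the work, as an engineer would, in place of code of your own. Each camera call takes 0.05 s, during which the arm holds its last target. There are 200 camera calls.

TASK

The four parts stripped off the spindle moulder stand on the coloured pads of the plywood board in the order they came off, the first one nearest the robot. Set them in the four bays of the grey rack in the reverse order for refitting, from left to right as the robot sees it: the farthest part on the board goes in the leftmost bay, the next farthest beside it, and so on to the nearest part in the rightmost bay. Let each stand flat, the same way up as now, centred on the black felt disc of its bay.

Things in the scene. Friction and masses are not known exactly. Their poses are not given: they have to be found in the camera images.
- ring_tall: bright grey steel spindle spacer ring, 49 mm across, 30 mm tall, open bore, about 0.26 kg; z axis up. Origin: centre of its underside. Grip it across the outside
- ring_thin: brown spindle spacer ring, 49 mm across, only 12 mm tall, open bore, about 0.11 kg; z axis up. Origin: centre of its underside. Grip it across the outside
- bearing: guide bearing, bright steel with a black ring in its face, 52 mm across, 15 mm tall, about 0.13 kg; z axis up. Origin: centre of its underside. Grip it across the outside
- knob: black ribbed knob, 49 mm across and 18 mm tall, with a narrower boss (22 mm, to 30 mm height) and a thin light stud standing up out of it (8 mm, to 50 mm height), about 0.07 kg; z axis up along the stud. Origin: centre of its underside. Grip it across the ribbed part
- board: plywood board, 104 (its x) by 300 mm (its y), fixed on legs, its flat top 90 mm above the table, without walls. Four coloured pads lie on it in a row along its y, at y = -108, -36, 36, 108 mm; on each stands one part, its underside 93 mm above the table. Origin: its middle, at table height; y points away from the robot (turned at most 9 degrees), x to its right
- rack: grey metal rack, 104 (its x) by 300 mm (its y), fixed, floor 10 mm above the table. Five 4 mm partitions along x, 14 mm above the floor, make four 68 mm bays, open front and back; bay centres (62 mm black felt discs, flush) at x = 0, y = -108, -36, 36, 108 mm. Origin: centre of the underside, on the table; y to the robot's left (turned at most 9 degrees), x away from it
- pad_ring_tall: thin yellow rubber pad, 70 x 62 mm, 3 mm thick, fixed on the plywood board, on which the tall grey ring stands at the start; it only marks that part's starting place in the row and stays where it is. Origin: centre of its underside; its top is 3 mm higher. Its colour has no further meaning
- pad_ring_thin: thin green rubber pad, 70 x 62 mm, 3 mm thick, fixed on the plywood board, on which the thin brown ring stands at the start; it only marks that part's starting place in the row and stays where it is. Origin: centre of its underside; its top is 3 mm higher. Its colour has no further meaning
- pad_bearing: thin blue rubber pad, 70 x 62 mm, 3 mm thick, fixed on the plywood board, on which the bearing stands at the start; it only marks that part's starting place in the row and stays where it is. Origin: centre of its underside; its top is 3 mm higher. Its colour has no further meaning
- pad_knob: thin red rubber pad, 70 x 62 mm, 3 mm thick, fixed on the plywood board, on which the black knob stands at the start; it only marks that part's starting place in the row and stays where it is. Origin: centre of its underside; its top is 3 mm higher. Its colour has no further meaning
There are look-alikes about, which are no part of the job. Of the things shaped like the ring_thin, the brown one is meant.

How it is judged:
At the end, for the whole second after the job is handed in: Each part stands upright (0.1 rad) and at rest on the rack floor (4 mm), within 15 mm of a bay centre front to back and 13 mm along the row; the part that started at y = -108, -36, 36, 108 mm on the board (nearest to farthest) is in the rack bay at the same y (rightmost to leftmost) (x of ring_tall in the frame of rack between -0.015 and 0.015 m and z of ring_tall in the frame of rack between 0.006 and 0.014 m and angle between each of ring_tall, ring_thin, bearing, knob's own z axis and vertical below 0.1 rad and linear speed of each of ring_tall, ring_thin, bearing, knob below 0.02 m/s and angular speed of each of ring_tall, ring_thin, bearing, knob below 0.2 rad/s and ((y of pad_ring_tall in the frame of board between -0.128 and -0.088 m and y of ring_tall in the frame of rack between -0.121 and -0.095 m) or (y of pad_ring_tall in the frame of board between -0.056 and -0.016 m and y of ring_tall in the frame of rack between -0.049 and -0.023 m) or (y of pad_ring_tall in the frame of board between 0.016 and 0.056 m and y of ring_tall in the frame of rack between 0.023 and 0.049 m) or (y of pad_ring_tall in the frame of board between 0.088 and 0.128 m and y of ring_tall in the frame of rack between 0.095 and 0.121 m)) and x of ring_thin in the frame of rack between -0.015 and 0.015 m and z of ring_thin in the frame of rack between 0.006 and 0.014 m and ((y of pad_ring_thin in the frame of board between -0.128 and -0.088 m and y of ring_thin in the frame of rack between -0.121 and -0.095 m) or (y of pad_ring_thin in the frame of board between -0.056 and -0.016 m and y of ring_thin in the frame of rack between -0.049 and -0.023 m) or (y of pad_ring_thin in the frame of board between 0.016 and 0.056 m and y of ring_thin in the frame of rack between 0.023 and 0.049 m) or (y of pad_ring_thin in the frame of board between 0.088 and 0.128 m and y of ring_thin in the frame of rack between 0.095 and 0.121 m)) and x of bearing in the frame of rack between -0.015 and 0.015 m and z of bearing in the frame of rack between 0.006 and 0.014 m and ((y of pad_bearing in the frame of board between -0.128 and -0.088 m and y of bearing in the frame of rack between -0.121 and -0.095 m) or (y of pad_bearing in the frame of board between -0.056 and -0.016 m and y of bearing in the frame of rack between -0.049 and -0.023 m) or (y of pad_bearing in the frame of board between 0.016 and 0.056 m and y of bearing in the frame of rack between 0.023 and 0.049 m) or (y of pad_bearing in the frame of board between 0.088 and 0.128 m and y of bearing in the frame of rack between 0.095 and 0.121 m)) and x of knob in the frame of rack between -0.015 and 0.015 m and z of knob in the frame of rack between 0.006 and 0.014 m and ((y of pad_knob in the frame of board between -0.128 and -0.088 m and y of knob in the frame of rack between -0.121 and -0.095 m) or (y of pad_knob in the frame of board between -0.056 and -0.016 m and y of knob in the frame of rack between -0.049 and -0.023 m) or (y of pad_knob in the frame of board between 0.016 and 0.056 m and y of knob in the frame of rack between 0.023 and 0.049 m) or (y of pad_knob in the frame of board between 0.088 and 0.128 m and y of knob in the frame of rack between 0.095 and 0.121 m))); the robot touches nothing.
It also fails if it takes over 128 s, if anything falls off the work surface, if the arm or the gripper's body presses on something with over 40 N, if the wrist force passes 120 N, or if a joint passes its speed limit or range.

## Working session

There is one attempt and no reset: what is moved stays moved. The work goes in short steps, Python scripts to look and compute and a shell command to move; the robot and the scene stay as the last step left them, time stands still between calls to the robot, and variables do not carry over. Pictures are saved under pics/ and viewed, at most 14 in all, crops included, and the job is handed in when it is done.

```bash
mkdir -p pics; python3 - <<'E'
from plant import *
import cv2
s=get_state();print({k:s[k] for k in('clock','tool_pos','eef_rot','opening')})
for n in('scene','top'):
    d=snapshot(n);cv2.imwrite(f'pics/{n}0.png',d['frame'][:,:,::-1]);print(n,d['mtx'],d['D'],d['xyz'],d['orientation'])
E
```

```text
{'clock': 0.0, 'tool_pos': array([ 0.20333502, -0.59030995,  0.23790951]), 'eef_rot': array([ 9.86264325e-01,  1.65172034e-01, -2.16821979e-04, -9.13146631e-04]), 'opening': 1.0027968530370315}
scene [[399.83119569   0.         275.07859094]
 [  0.         399.83119569 216.66603553]
 [  0.           0.           1.        ]] [0.00777747 0.         0.         0.         0.        ] [0.17553533 0.48403384 0.6481841 ] [-0.32762034  0.84508483 -0.39666521  0.14544158]
top [[495.0028035    0.         273.29707433]
 [  0.         495.0028035  214.88984155]
 [  0.           0.           1.        ]] [-0.1217563  0.         0.         0.         0.       ] [ 0.51004098 -0.03524905  1.39984056] [-0.69985565  0.71252866 -0.03600013  0.03477021]
```

View pics/scene0.png

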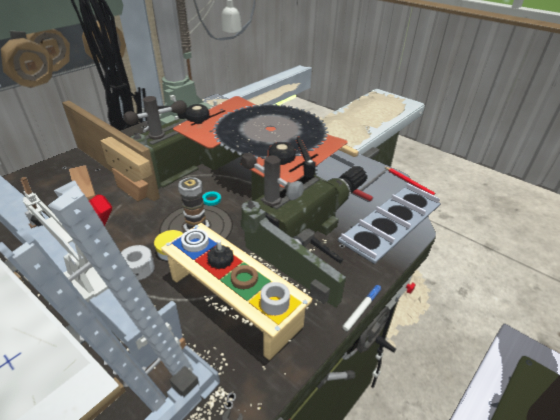

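View pics/top0.png

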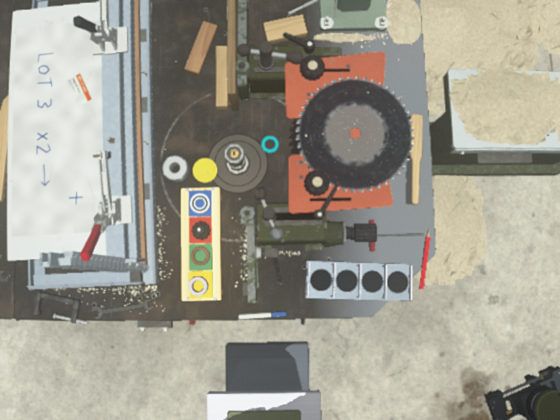

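The scene and top views show the parts on the board, top-picture pixels:

| Part | Pad | Pixel |
|---|---|---|
| ring_tall | yellow (nearest) | (199,286) |
| ring_thin (brown) | green | (200,256) |
| knob | red | (200,230) |
| bearing | blue (farthest) | (200,203) |

The rack bays are at row 280, columns 320–398. Possible confusions are the grey ring at (175,168), the yellow disc at (205,169), the teal ring at (270,144) and the spindle at (235,155). All of these are off the board.

```bash
cat > h.py <<'E'
from plant import *
import cv2,numpy as np
from scipy.spatial.transform import Rotation as R
def cam(n):
    s=get_state() if n=='wrist' else None
    d=snapshot(n)
    if s:
        T=np.eye(4);T[:3,:3]=R.from_quat(s['eef_rot']).as_matrix();T[:3,3]=s['tool_pos']
        T=T@np.array(d['mount']);d['R']=T[:3,:3];d['t']=T[:3,3]
    else: d['R']=R.from_quat(d['orientation']).as_matrix();d['t']=np.array(d['xyz'])
    return d
def ray(d,uv,z):
    p=cv2.undistortPoints(np.array([[uv]],float),d['mtx'],np.array(d['D']))[0,0]
    v=d['R']@np.array([p[0],p[1],1]);return d['t']+v*(z-d['t'][2])/v[2]
def proj(d,P):
    return cv2.projectPoints(np.array([P],float),cv2.Rodrigues(d['R'].T)[0],-d['R'].T@d['t'],d['mtx'],np.array(d['D']))[0].ravel()
def crop(d,x0,y0,x1,y1,k,name):
    cv2.imwrite(name,cv2.resize(np.ascontiguousarray(d['frame'][y0:y1,x0:x1,::-1]),None,fx=k,fy=k,interpolation=cv2.INTER_CUBIC))
E
python3 - <<'E'
from h import *
d=cam('top')
crop(d,170,180,430,310,3,'pics/topc.png')
e=cam('scene');crop(e,140,170,450,370,2.5,'pics/scc.png')
E
```

```text
(no output)
```

View pics/topc.png

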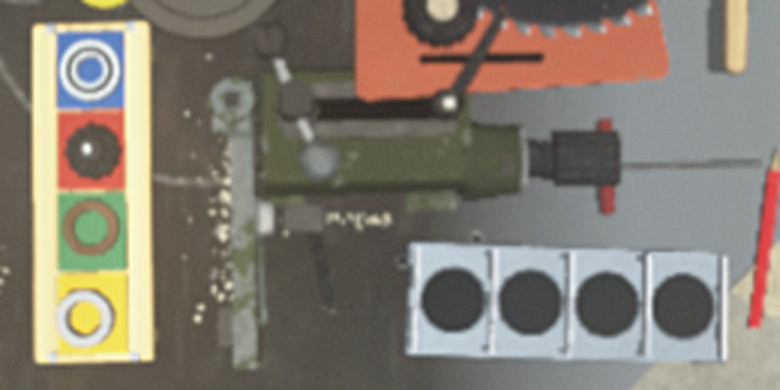

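View pics/scc.png

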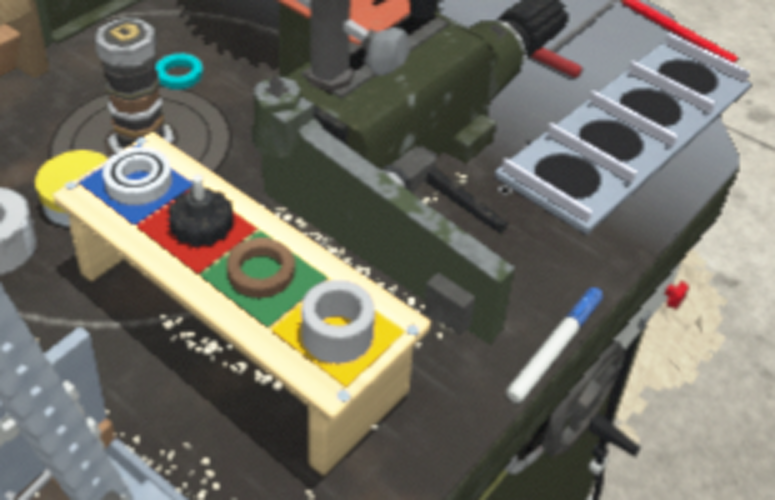

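The crops (top crop is ×3) show board order bearing, knob, brown ring, grey ring from far to near. The felt discs are at crop (453,299), (530,302), (607,304) and (683,306). An olive fence and headstock stand between the board and the rack, so I also need their heights.

```bash
cat >> h.py <<'E'
def tri(obs):
    A=[];b=[]
    for d,uv in obs:
        p=cv2.undistortPoints(np.array([[uv]],float),d['mtx'],np.array(d['D']))[0,0]
        v=d['R']@np.array([p[0],p[1],1]);v/=np.linalg.norm(v);M=np.eye(3)-np.outer(v,v)
        A.append(M);b.append(M@d['t'])
    return np.linalg.lstsq(np.vstack(A),np.hstack(b),rcond=None)[0]
E
python3 - <<'E'
from h import *
np.set_printoptions(precision=4,suppress=True)
d=cam('top');e=cam('scene')
f=lambda u,v:(170+u/3-.33,180+v/3-.33)
g=lambda u,v:(140+u/2.5-.3,170+v/2.5-.3)
for n,p,z in[('bear',(90,69),.108),('knobstud',(87,150),.143),('knobbody',(93,152),.108),('thin',(92,228),.105),('tall',(85,313),.123)]:print(n,ray(d,f(*p),z))
for n,p,z in[('bear',(137,172),.108),('knobstud',(198,183),.143),('thin',(261,262),.105),('tall',(339,306),.123)]:print(' sc',n,ray(e,g(*p),z))
c=[ray(d,f(*p),.09) for p in[(34,25),(148,22),(155,361),(34,362)]];print('board',c,np.mean(c,0))
for p,q in zip([(453,299),(530,302),(607,304),(683,306)],[(568,177),(611,141),(651,107),(689,77)]):print('disc',ray(d,f(*p),.01),ray(e,g(*q),.01))
for n,p,q in[('fence end',(258,367),(517,267)),('ball',(320,160),(390,44)),('fenceeye',(230,95),(280,92)),('chuck',(585,140),(545,15)),('redhandle',(607,210),(575,70)),('motorcollar',(520,185),(523,62)),('bolt',(305,218),(407,178)),('rod tip',(328,308),(498,220))]:
    P=tri([(d,f(*p)),(e,g(*q))]);print(n,P,proj(d,P)-f(*p),proj(e,P)-g(*q))
s=get_state();print(R.from_quat(s['eef_rot']).as_matrix());print(cam('wrist')['mount'])
E
```

```text
bear [0.6756 0.1548 0.108 ]
knobstud [0.6018 0.1525 0.143 ]
knobbody [0.6025 0.1524 0.108 ]
thin [0.5363 0.1541 0.105 ]
tall [0.4633 0.158  0.123 ]
 sc bear [0.6716 0.1583 0.108 ]
 sc knobstud [0.598  0.1568 0.143 ]
 sc thin [0.5353 0.1564 0.105 ]
 sc tall [0.4574 0.1594 0.123 ]
board [array([0.7186, 0.2079, 0.09  ]), array([0.7193, 0.1054, 0.09  ]), array([0.4194, 0.1018, 0.09  ]), array([0.4198, 0.2085, 0.09  ])] [0.5693 0.1559 0.09  ]
disc [ 0.4663 -0.168   0.01  ] [ 0.4633 -0.1684  0.01  ]
disc [ 0.4619 -0.24    0.01  ] [ 0.46   -0.2407  0.01  ]
disc [ 0.4584 -0.3124  0.01  ] [ 0.457  -0.3145  0.01  ]
disc [ 0.4546 -0.3844  0.01  ] [ 0.4521 -0.3869  0.01  ]
fence end [0.4102 0.0114 0.0754] [0.3145 0.5494] [-0.8893 -0.1287]
ball [ 0.5877 -0.0458  0.1657] [0.2252 0.3005] [-0.4528 -0.0509]
fenceeye [0.6458 0.0288 0.1274] [0.8471 0.9708] [-1.5871 -0.1911]
chuck [ 0.5959 -0.292   0.0706] [2.6047 4.4398] [-5.4459 -0.6594]
redhandle [ 0.5463 -0.3152  0.0102] [-0.0268 -0.0462] [0.0578 0.0058]
motorcollar [ 0.566  -0.2287  0.0585] [0.7031 1.1451] [-1.4891 -0.164 ]
bolt [ 0.5449 -0.0305  0.0516] [-0.4327 -0.6033] [0.9275 0.106 ]
rod tip [ 0.4626 -0.0504  0.0423] [-0.2626 -0.4297] [0.6538 0.0833]
[[ 0.9454  0.3258 -0.0003]
 [ 0.3258 -0.9454  0.0005]
 [-0.0001 -0.0005 -1.    ]]
[[-0.0008 -0.9625 -0.2714  0.07  ]
 [ 1.     -0.0005 -0.0011  0.0007]
 [ 0.0009 -0.2714  0.9625 -0.1477]
 [ 0.      0.      0.      1.    ]]
```

Positions from the two views agree within 2–5 mm:
- **Parts:** bearing (.674,.156), knob (.600,.155), brown ring (.536,.155), grey ring (.460,.159).
- **Discs:** (.465,−.168), (.461,−.240), (.458,−.313), (.453,−.385), rack yaw −3°.
- **Obstacles:** the headstock is under about 0.17 m.

I'll grip across the board and place along rack x, starting by moving over the bearing.

```bash
python3 -m jog '[[[0,0,-0.025,0,0,0.166],[0,0,-0.025,0,0,0.166],[0.0235,-0.0374,0,0,0,0],[0.0235,-0.0374,0,0,0,0],[0.0235,-0.0374,0,0,0,0],[0.0235,-0.0374,0,0,0,0],[0.0235,-0.0374,0,0,0,0],[0.0235,-0.0374,0,0,0,0],[0.0235,-0.0374,0,0,0,0],[0.0235,-0.0374,0,0,0,0],[0.0235,-0.0374,0,0,0,0],[0.0235,-0.0374,0,0,0,0]]]' 0.088 25
python3 -c "
from plant import *;s=get_state();print(s['q'],s['tool_pos'])"
```

```text
clock: 1.85
tool_pos: [0.4394, -0.2157, 0.2889]
eef_rot: [1.0, -0.0, 0.0, 0.0]
contact_force: [-0.2, -0.6, 0.0]
opening: 0.998
finger_force: 0.0
[ 0.43777556  0.44269108 -0.11306147  1.90045024  0.0674707   0.80149778
 -1.28235444] [ 0.43941466 -0.21570463  0.28891778]
```

```bash
python3 -m jog '[[[0.0235,-0.0372,0,0,0,0],[0.0235,-0.0372,0,0,0,0],[0.0235,-0.0372,0,0,0,0],[0.0235,-0.0372,0,0,0,0],[0.0235,-0.0372,0,0,0,0],[0.0235,-0.0372,0,0,0,0],[0.0235,-0.0372,0,0,0,0],[0.0235,-0.0372,0,0,0,0],[0.0235,-0.0372,0,0,0,0],[0.0235,-0.0372,0,0,0,0],[0,0,0.04,0,0,0],[0,0,0,0,0,0]]]'
python3 - <<'E'
from h import *
print(get_state()['q'])
d=cam('wrist');crop(d,0,0,560,420,1,'pics/w1.png')
for n,P in [('bear',(.674,.156,.108)),('knob',(.6,.155,.143)),('tcpdown',(.674,.156,.093))]:print(n,proj(d,P))
E
```

```text
clock: 3.35
tool_pos: [0.6714, 0.1546, 0.2453]
eef_rot: [1.0, 0.0, -0.004, 0.001]
contact_force: [-0.2, -0.3, 0.9]
opening: 0.999
finger_force: 0.0
[-0.25162024  0.77583468 -0.08586551  1.33386575  0.06964332  1.04271169
 -1.91869694]
bear [274.87030371 196.01536787]
knob [276.12316182 298.62101719]
tcpdown [274.95867421 191.8991319 ]
```

View pics/w1.png

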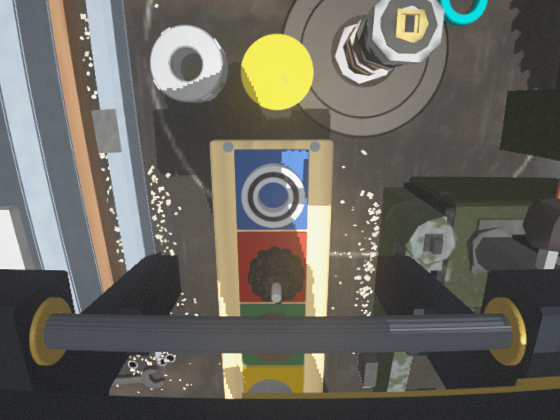

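The wrist view shows the bearing at (274,194), against a predicted (275,196), so the estimate holds. Descending.

```bash
python3 -m jog '[[[0.002,-0.001,0.04,0,0,0],[0,0,0.04,0,0,0],[0,0,0.03,0,0,0],[0,0,0.02,0,0,0],[0,0,0.01,0,0,0],[0,0,0,0,0,0],[0,0,0,0,0,0]]]'
```

```text
clock: 4.28
tool_pos: [0.6767, 0.1562, 0.1101]
eef_rot: [1.0, -0.0, 0.001, -0.0]
contact_force: [0.8, -0.8, 0.8]
opening: 0.998
finger_force: 0.0
```

```bash
python3 -m jog '[[[-0.002,0,0.007,0,0,0],[0,0,0.006,0,0,0],[0,0,0,0,0,0]]]' && python3 -m jog '[[[0,0,0,0,0,0],[0,0,0,0,0,0],[0,0,0,0,0,0],[0,0,0,0,0,0],[0,0,0,0,0,0],[0,0,0,0,0,0]]]' 0.02 25
```

```text
clock: 4.65
tool_pos: [0.6732, 0.1559, 0.0949]
eef_rot: [1.0, -0.0, -0.001, 0.0]
contact_force: [0.3, -0.1, -0.0]
opening: 0.998
finger_force: 0.0
clock: 5.4
tool_pos: [0.6738, 0.1562, 0.0958]
eef_rot: [1.0, -0.0, 0.0, -0.0]
contact_force: [0.2, 0.5, 0.1]
opening: 0.585
finger_force: 25.0
```

Gripped (0.585 → 51.5 mm, matching 52). Lifting and carrying to the leftmost bay.

```bash
python3 -m jog '[[[0,0,-0.02,0,0,0],[0,0,-0.045,0,0,0],[0,0,-0.045,0,0,0],[0,0,-0.045,0,0,0],[-0.026,0.0405,0,0,0,0],[-0.026,0.0405,0,0,0,0],[-0.026,0.0405,0,0,0,0],[-0.026,0.0405,0,0,0,0],[-0.026,0.0405,0,0,0,0],[-0.026,0.0405,0,0,0,0],[-0.026,0.0405,0,0,0,0],[-0.026,0.0405,0,0,0,0]]]' && python3 -m jog '[[[0,0,0,0,0,-0.1518],[0,0,0,0,0,-0.1518],[0,0,0,0,0,-0.1518],[0,0,0,0,0,-0.1518],[0,0,0,0,0,-0.1518],[0,0,0,0,0,-0.1518],[0,0,0,0,0,-0.1518],[0,0,0,0,0,-0.1518],[0,0,0,0,0,-0.1518],[0,0,0,0,0,-0.1518],[0,0,0,0,0,0],[0,0,0,0,0,0]]]'
python3 - <<'E'
from h import *
print(get_state()['q'])
d=cam('wrist');crop(d,0,0,560,420,1,'pics/w2.png')
e=cam('scene');crop(e,220,120,450,300,3,'pics/s2.png')
for P in[(.465,-.168,.01),(.461,-.24,.01)]:print(proj(d,P))
E
```

```text
clock: 6.9
tool_pos: [0.465, -0.1696, 0.252]
eef_rot: [1.0, -0.0, 0.001, 0.001]
contact_force: [0.8, -0.6, -1.5]
opening: 0.58
finger_force: 25.0
clock: 8.4
tool_pos: [0.4658, -0.1683, 0.2513]
eef_rot: [0.727, 0.687, -0.0, 0.001]
contact_force: [0.0, 0.5, -1.2]
opening: 0.578
finger_force: 25.0
[ 0.62736264  0.549779   -0.58480166  1.9219234   0.41868654  0.79160158
 -0.24531533]
[276.13637077 176.72465856]
[276.27024531 238.70614857]
```

View pics/w2.png

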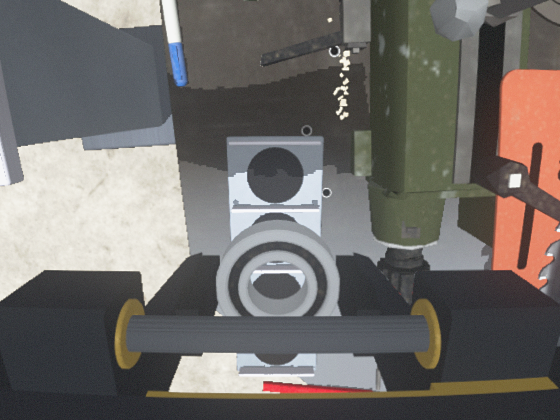

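View pics/s2.png

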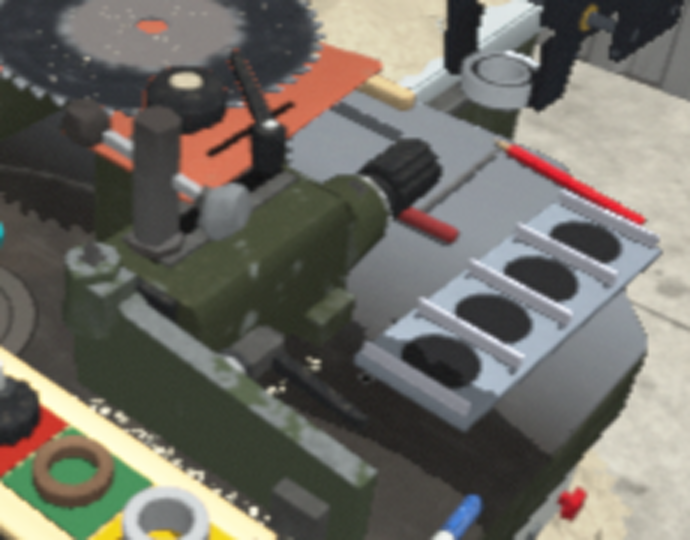

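The wrist view shows the leftmost disc at (275,176), against a predicted (276,177). Now checking the headstock's front edge against the gripper body (±93 mm along x).

```bash
python3 - <<'E'
from h import *
d=cam('wrist');t=cam('top')
f=lambda u,v:(170+u/3-.33,180+v/3-.33)
for z in(0.03,.05,.07,.09,.11,.13):
    print(z,'wrist',ray(d,(371,100),z)[:2],ray(d,(371,185),z)[:2],'top',ray(t,f(340,193),z)[:2],ray(t,f(470,193),z)[:2])
# handle tips: lever in wrist (262,62)
E
```

```text
0.03 wrist [ 0.56355127 -0.09205692] [ 0.56422986 -0.17826428] top [ 0.56622249 -0.06426536] [ 0.56395746 -0.18432485]
0.05 wrist [ 0.55847443 -0.09243129] [ 0.55911621 -0.17396268] top [ 0.56540222 -0.06384172] [ 0.56317026 -0.18214831]
0.07 wrist [ 0.55339759 -0.09280567] [ 0.55400257 -0.16966109] top [ 0.56458196 -0.06341807] [ 0.56238307 -0.17997177]
0.09 wrist [ 0.54832076 -0.09318005] [ 0.54888892 -0.16535949] top [ 0.5637617  -0.06299443] [ 0.56159588 -0.17779522]
0.11 wrist [ 0.54324392 -0.09355443] [ 0.54377527 -0.1610579 ] top [ 0.56294143 -0.06257078] [ 0.56080868 -0.17561868]
0.13 wrist [ 0.53816708 -0.0939288 ] [ 0.53866163 -0.1567563 ] top [ 0.56212117 -0.06214714] [ 0.56002149 -0.17344214]
```

The headstock front is at x≈0.562 and the gripper body would reach 0.559. I'll place 5 mm towards the robot (tolerance 15) for clearance.

```bash
python3 -m jog '[[[0,-0.006,0.02,0,0,0],[0,0,0.04,0,0,0],[0,0,0.04,0,0,0],[0,0,0.04,0,0,0],[0,0,0.03,0,0,0],[0,0,0.02,0,0,0],[0,0,0.02,0,0,0],[0,0,0.01,0,0,0],[0,0,0,0,0,0],[0,0,0,0,0,0]]]'
```

```text
clock: 9.85
tool_pos: [0.4602, -0.1678, 0.0313]
eef_rot: [0.726, 0.688, 0.0, 0.0]
contact_force: [-0.4, 1.0, 0.1]
opening: 0.578
finger_force: 25.0
```

```bash
python3 -m jog '[[[0,0,0.009,0,0,0],[0,0,0.005,0,0,0],[0,0,0.002,0,0,0],[0,0,0,0,0,0],[0,0,0,0,0,0]]]'
```

```text
clock: 10.48
tool_pos: [0.4598, -0.1677, 0.0148]
eef_rot: [0.726, 0.688, 0.0, 0.0]
contact_force: [-0.4, 0.3, -1.3]
opening: 0.582
finger_force: 25.0
```

```bash
python3 -m jog '[[[0,0,0.001,0,0,0],[0,0,0,0,0,0]]]' && python3 -m jog '[[[0,0,0,0,0,0],[0,0,0,0,0,0],[0,0,0,0,0,0],[0,0,0,0,0,0],[0,0,-0.01,0,0,0],[0,0,-0.03,0,0,0],[0,0,-0.045,0,0,0],[0,0,-0.045,0,0,0],[0,0,-0.045,0,0,0],[0,0,-0.045,0,0,0],[0,0,-0.02,0,0,0]]]' 0.085
```

```text
clock: 10.72
tool_pos: [0.4597, -0.1677, 0.0137]
eef_rot: [0.726, 0.688, -0.0, 0.0]
contact_force: [0.1, 0.5, -1.0]
opening: 0.579
finger_force: 25.0
clock: 12.1
tool_pos: [0.4602, -0.1677, 0.2568]
eef_rot: [0.726, 0.688, 0.001, 0.002]
contact_force: [0.1, 0.8, 0.2]
opening: 0.965
finger_force: 0.0
```

```bash
python3 - <<'E'
from h import *
d=cam('wrist');crop(d,140,60,420,270,2,'pics/w3.png')
print(proj(d,(.461,-.168,.025))*2-[280,120])
E
```

```text
[273.99526984 237.30338282]
```

View pics/w3.png

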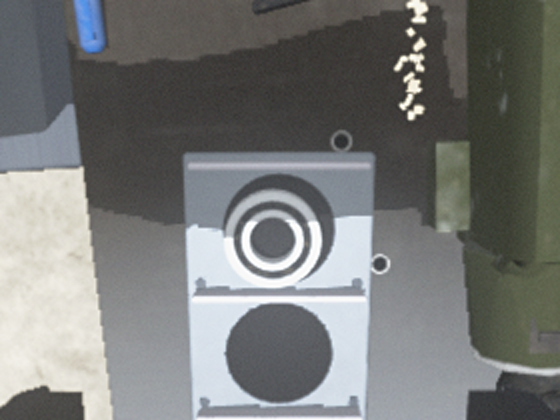

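The wrist view shows the bearing flat on its disc at crop (272,238), against a predicted (274,237). Next the knob.

```bash
python3 -m jog '[[[0,0,0,0,0,0.1518],[0,0,0,0,0,0.1518],[0,0,0,0,0,0.1518],[0,0,0,0,0,0.1518],[0,0,0,0,0,0.1518],[0,0,0,0,0,0.1518],[0,0,0,0,0,0.1518],[0,0,0,0,0,0.1518],[0,0,0,0,0,0.1518],[0,0,0,0,0,0.1518]]]' 0.088 && python3 -m jog '[[[0.0175,-0.0403,0,0,0,0],[0.0175,-0.0403,0,0,0,0],[0.0175,-0.0403,0,0,0,0],[0.0175,-0.0403,0,0,0,0],[0.0175,-0.0403,0,0,0,0],[0.0175,-0.0403,0,0,0,0],[0.0175,-0.0403,0,0,0,0],[0.0175,-0.0403,0,0,0,0],[0,0,0.03,0,0,0],[0,0,0.03,0,0,0],[0,0,0,0,0,0],[0,0,0,0,0,0]]]'
python3 - <<'E'
from h import *
d=cam('wrist');crop(d,140,60,420,270,2,'pics/w4.png')
for P in[(.6,.155,.111),(.6,.155,.143),(.6,.155,.123)]:print(proj(d,P)*2-[280,120])
E
```

```text
clock: 13.4
tool_pos: [0.4589, -0.1675, 0.2534]
eef_rot: [1.0, -0.003, -0.001, -0.0]
contact_force: [-0.6, -0.3, -0.4]
opening: 1.004
finger_force: 0.0
clock: 14.9
tool_pos: [0.6001, 0.1547, 0.1946]
eef_rot: [1.0, -0.0, 0.0, -0.0]
contact_force: [-0.3, -0.5, 0.8]
opening: 1.0
finger_force: 0.0
[272.81042654 319.46497299]
[272.41580369 351.04904125]
[272.67472962 330.32120921]
```

View pics/w4.png

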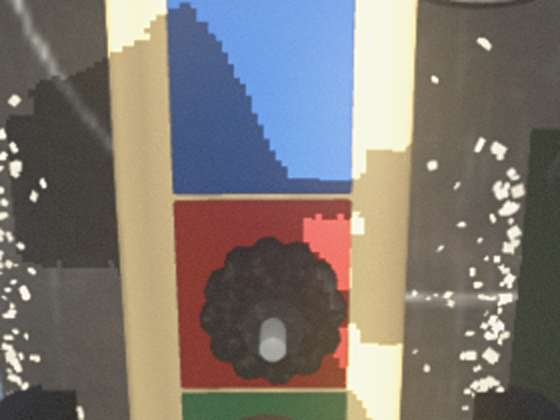

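The knob body is at crop (273,310), about 9 px above the prediction, so it sits roughly 3 mm farther, at x≈0.603. Correcting, descending and gripping.

```bash
python3 -m jog '[[[0.003,0,0.03,0,0,0],[0,0,0.03,0,0,0],[0,0,0.02,0,0,0],[0,0,0.01,0,0,0],[0,0,0.005,0,0,0],[0,0,0.003,0,0,0],[0,0,0,0,0,0],[0,0,0,0,0,0]]]' && python3 -m jog '[[[0,0,0,0,0,0],[0,0,0,0,0,0],[0,0,0,0,0,0],[0,0,0,0,0,0],[0,0,0,0,0,0],[0,0,0,0,0,0]]]' 0.02 25
```

```text
clock: 15.95
tool_pos: [0.6031, 0.1548, 0.0962]
eef_rot: [1.0, -0.0, 0.0, -0.0]
contact_force: [-0.3, -1.2, -0.1]
opening: 0.995
finger_force: 0.0
clock: 16.7
tool_pos: [0.6028, 0.1548, 0.0957]
eef_rot: [1.0, -0.0, 0.0, 0.0]
contact_force: [-0.0, 0.8, -0.7]
opening: 0.56
finger_force: 25.0
```

```bash
python3 -m jog '[[[0,0,-0.02,0,0,0],[0,0,-0.045,0,0,0],[0,0,-0.045,0,0,0],[0,0,-0.045,0,0,0],[-0.018,0.0494,0,0,0,0],[-0.018,0.0494,0,0,0,0],[-0.018,0.0494,0,0,0,0],[-0.018,0.0494,0,0,0,0],[-0.018,0.0494,0,0,0,0],[-0.018,0.0494,0,0,0,0],[-0.018,0.0494,0,0,0,0],[-0.018,0.0494,0,0,0,0]]]' && python3 -m jog '[[[0,0,0,0,0,-0.1518],[0,0,0,0,0,-0.1518],[0,0,0,0,0,-0.1518],[0,0,0,0,0,-0.1518],[0,0,0,0,0,-0.1518],[0,0,0,0,0,-0.1518],[0,0,0,0,0,-0.1518],[0,0,0,0,0,-0.1518],[0,0,0,0,0,-0.1518],[0,0,0,0,0,-0.1518],[0,0,0,0,0,0],[0,0,0,0,0,0]]]'
```

```text
clock: 18.2
tool_pos: [0.4579, -0.242, 0.2508]
eef_rot: [1.0, -0.0, 0.0, 0.0]
contact_force: [0.4, 0.5, -0.4]
opening: 0.557
finger_force: 25.0
clock: 19.7
tool_pos: [0.4585, -0.2405, 0.2507]
eef_rot: [0.727, 0.687, -0.0, -0.0]
contact_force: [0.9, 0.6, -1.1]
opening: 0.563
finger_force: 25.0
```

```bash
python3 -m jog '[[[0,0,0.02,0,0,0],[0,0,0.04,0,0,0],[0,0,0.04,0,0,0],[0,0,0.04,0,0,0],[0,0,0.03,0,0,0],[0,0,0.02,0,0,0],[0,0,0.02,0,0,0],[0,0,0.01,0,0,0],[0,0,0.008,0,0,0],[0,0,0.004,0,0,0],[0,0,0,0,0,0],[0,0,0,0,0,0]]]'
```

```text
clock: 21.2
tool_pos: [0.4589, -0.2406, 0.0191]
eef_rot: [0.726, 0.688, 0.0, 0.0]
contact_force: [1.0, -0.4, -1.9]
opening: 0.561
finger_force: 25.0
```

```bash
python3 -m jog '[[[0,0,0.003,0,0,0],[0,0,0.002,0,0,0],[0,0,0,0,0,0],[0,0,0,0,0,0]]]' && python3 -m jog '[[[0,0,0,0,0,0],[0,0,0,0,0,0],[0,0,0,0,0,0],[0,0,0,0,0,0],[0,0,-0.01,0,0,0],[0,0,-0.03,0,0,0],[0,0,-0.045,0,0,0],[0,0,-0.045,0,0,0],[0,0,-0.045,0,0,0],[0,0,-0.045,0,0,0],[0,0,-0.02,0,0,0],[0,0,0,0,0,0]]]' 0.085
```

```text
clock: 21.7
tool_pos: [0.4587, -0.2404, 0.0137]
eef_rot: [0.726, 0.688, -0.0, -0.0]
contact_force: [-0.1, 0.2, 0.2]
opening: 0.559
finger_force: 25.0
clock: 23.2
tool_pos: [0.4593, -0.2407, 0.2555]
eef_rot: [0.726, 0.688, 0.001, 0.002]
contact_force: [-0.0, -0.3, -1.1]
opening: 0.967
finger_force: 0.0
```

```bash
python3 -m jog '[[[0,0,0,0,0,0.1518],[0,0,0,0,0,0.1518],[0,0,0,0,0,0.1518],[0,0,0,0,0,0.1518],[0,0,0,0,0,0.1518],[0,0,0,0,0,0.1518],[0,0,0,0,0,0.1518],[0,0,0,0,0,0.1518],[0,0,0,0,0,0.1518],[0,0,0,0,0,0.1518]]]' 0.088 && python3 -m jog '[[[0.0096,-0.0495,0,0,0,0],[0.0096,-0.0495,0,0,0,0],[0.0096,-0.0495,0,0,0,0],[0.0096,-0.0495,0,0,0,0],[0.0096,-0.0495,0,0,0,0],[0.0096,-0.0495,0,0,0,0],[0.0096,-0.0495,0,0,0,0],[0.0096,-0.0495,0,0,0,0],[0,0,0.03,0,0,0],[0,0,0.03,0,0,0],[0,0,0,0,0,0],[0,0,0,0,0,0]]]'
python3 - <<'E'
from h import *
d=cam('wrist');crop(d,140,60,420,270,2,'pics/w5.png')
print(proj(d,(.536,.155,.105))*2-[280,120])
E
```

```text
clock: 24.45
tool_pos: [0.4576, -0.2401, 0.2525]
eef_rot: [1.0, -0.003, -0.001, -0.0]
contact_force: [-0.1, -0.2, -0.4]
opening: 0.996
finger_force: 0.0
clock: 25.95
tool_pos: [0.5357, 0.1554, 0.194]
eef_rot: [1.0, -0.0, 0.0, 0.0]
contact_force: [0.3, 0.8, 0.5]
opening: 1.003
finger_force: 0.0
[274.75080821 313.54166784]
```

View pics/w5.png

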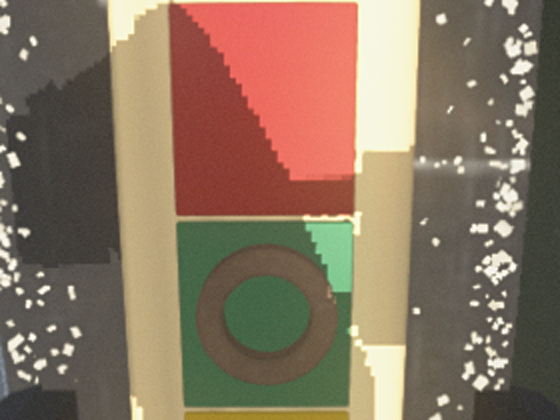

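The brown ring is at crop (267,314), about 8 px left of the prediction, so y≈0.158. Correcting and gripping.

```bash
python3 -m jog '[[[0,-0.0025,0.03,0,0,0],[0,0,0.03,0,0,0],[0,0,0.02,0,0,0],[0,0,0.01,0,0,0],[0,0,0.005,0,0,0],[0,0,0.003,0,0,0],[0,0,0,0,0,0],[0,0,0,0,0,0]]]' && python3 -m jog '[[[0,0,0,0,0,0],[0,0,0,0,0,0],[0,0,0,0,0,0],[0,0,0,0,0,0],[0,0,0,0,0,0],[0,0,0,0,0,0]]]' 0.02 25
```

```text
clock: 27.0
tool_pos: [0.5359, 0.1581, 0.0962]
eef_rot: [1.0, -0.0, 0.0, -0.0]
contact_force: [-0.1, 0.7, -0.3]
opening: 0.999
finger_force: 0.0
clock: 27.75
tool_pos: [0.5355, 0.158, 0.0957]
eef_rot: [1.0, -0.0, -0.0, 0.0]
contact_force: [0.5, 0.1, -0.1]
opening: 0.545
finger_force: 25.0
```

```bash
python3 -m jog '[[[0,0,-0.025,0,0,0],[0,0,-0.06,0,0,0],[0,0,-0.06,0,0,0],[-0.0087,0.0523,0,0,0,0],[-0.0087,0.0523,0,0,0,0],[-0.0087,0.0523,0,0,0,0],[-0.0087,0.0523,0,0,0,0],[-0.0087,0.0523,0,0,0,0],[-0.0087,0.0523,0,0,0,0],[-0.0087,0.0523,0,0,0,0],[-0.0087,0.0523,0,0,0,0],[-0.0087,0.0523,0,0,0,0]]]' && python3 -m jog '[[[0,0,0,0,0,-0.1518],[0,0,0,0,0,-0.1518],[0,0,0,0,0,-0.1518],[0,0,0,0,0,-0.1518],[0,0,0,0,0,-0.1518],[0,0,0,0,0,-0.1518],[0,0,0,0,0,-0.1518],[0,0,0,0,0,-0.1518],[0,0,0,0,0,-0.1518],[0,0,0,0,0,-0.1518],[0,0,0,0,0,0],[0,0,0,0,0,0]]]'
```

```text
clock: 29.25
tool_pos: [0.4564, -0.3142, 0.2405]
eef_rot: [1.0, -0.0, -0.0, -0.0]
contact_force: [0.8, 0.4, -1.2]
opening: 0.544
finger_force: 25.0
clock: 30.75
tool_pos: [0.4569, -0.3127, 0.2405]
eef_rot: [0.726, 0.687, -0.0, -0.0]
contact_force: [0.4, 0.3, -1.0]
opening: 0.54
finger_force: 25.0
```

```bash
python3 -m jog '[[[0,-0.003,0.02,0,0,0],[0,0,0.04,0,0,0],[0,0,0.04,0,0,0],[0,0,0.04,0,0,0],[0,0,0.03,0,0,0],[0,0,0.02,0,0,0],[0,0,0.01,0,0,0],[0,0,0.01,0,0,0],[0,0,0.008,0,0,0],[0,0,0.004,0,0,0],[0,0,0,0,0,0],[0,0,0,0,0,0]]]'
```

```text
clock: 32.25
tool_pos: [0.4544, -0.3126, 0.0191]
eef_rot: [0.726, 0.688, 0.0, 0.0]
contact_force: [-0.1, -0.4, -1.0]
opening: 0.544
finger_force: 25.0
```

```bash
python3 -m jog '[[[0,0,0.003,0,0,0],[0,0,0.002,0,0,0],[0,0,0,0,0,0],[0,0,0,0,0,0]]]' && python3 -m jog '[[[0,0,0,0,0,0],[0,0,0,0,0,0],[0,0,0,0,0,0],[0,0,0,0,0,0],[0,0,-0.01,0,0,0],[0,0,-0.03,0,0,0],[0,0,-0.045,0,0,0],[0,0,-0.045,0,0,0],[0,0,-0.045,0,0,0],[0,0,-0.045,0,0,0],[0,0,-0.02,0,0,0],[0,0,0,0,0,0]]]' 0.085
```

```text
clock: 32.75
tool_pos: [0.4542, -0.3125, 0.0137]
eef_rot: [0.726, 0.688, -0.0, 0.0]
contact_force: [-0.5, -0.8, -0.9]
opening: 0.542
finger_force: 25.0
clock: 34.25
tool_pos: [0.4549, -0.3127, 0.2557]
eef_rot: [0.726, 0.688, 0.0, 0.002]
contact_force: [-0.6, 0.0, 0.7]
opening: 0.962
finger_force: 0.0
```

```bash
python3 -m jog '[[[0,0,0,0,0,0.1518],[0,0,0,0,0,0.1518],[0,0,0,0,0,0.1518],[0,0,0,0,0,0.1518],[0,0,0,0,0,0.1518],[0,0,0,0,0,0.1518],[0,0,0,0,0,0.1518],[0,0,0,0,0,0.1518],[0,0,0,0,0,0.1518],[0,0,0,0,0,0.1518]]]' 0.088 && python3 -m jog '[[[0.0006,-0.0523,0,0,0,0],[0.0006,-0.0523,0,0,0,0],[0.0006,-0.0523,0,0,0,0],[0.0006,-0.0523,0,0,0,0],[0.0006,-0.0523,0,0,0,0],[0.0006,-0.0523,0,0,0,0],[0.0006,-0.0523,0,0,0,0],[0.0006,-0.0523,0,0,0,0],[0.0006,-0.0523,0,0,0,0],[0,0,0.05,0,0,0],[0,0,0,0,0,0],[0,0,0,0,0,0]]]'
python3 - <<'E'
from h import *
d=cam('wrist');crop(d,140,60,420,270,2,'pics/w6.png')
print(proj(d,(.460,.158,.123))*2-[280,120])
E
```

```text
clock: 35.5
tool_pos: [0.4532, -0.3121, 0.2524]
eef_rot: [1.0, -0.003, -0.001, -0.001]
contact_force: [-0.8, 0.2, -0.7]
opening: 0.997
finger_force: 0.0
clock: 37.0
tool_pos: [0.4596, 0.1573, 0.204]
eef_rot: [1.0, -0.001, -0.0, 0.0]
contact_force: [0.1, 0.2, 0.7]
opening: 0.997
finger_force: 0.0
[271.23645486 319.91798176]
```

View pics/w6.png

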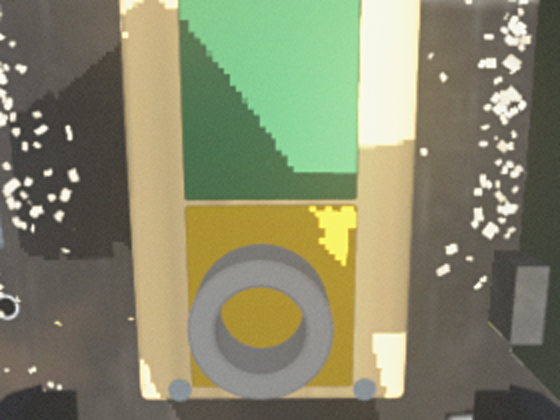

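The grey ring's top face is at crop (261,328), so its position is ≈(.4575,.161). Correcting, descending and gripping harder.

```bash
python3 -m jog '[[[-0.002,-0.0035,0.03,0,0,0],[0,0,0.03,0,0,0],[0,0,0.02,0,0,0],[0,0,0.015,0,0,0],[0,0,0.008,0,0,0],[0,0,0.004,0,0,0],[0,0,0,0,0,0],[0,0,0,0,0,0]]]' && python3 -m jog '[[[0,0,0,0,0,0],[0,0,0,0,0,0],[0,0,0,0,0,0],[0,0,0,0,0,0],[0,0,0,0,0,0],[0,0,0,0,0,0]]]' 0.02 35
```

```text
clock: 38.05
tool_pos: [0.458, 0.1618, 0.0972]
eef_rot: [1.0, -0.0, 0.0, -0.0]
contact_force: [-0.7, -0.4, 0.3]
opening: 0.999
finger_force: 0.0
clock: 38.8
tool_pos: [0.4577, 0.1618, 0.0967]
eef_rot: [1.0, -0.0, 0.0, -0.0]
contact_force: [-0.1, 0.1, 0.1]
opening: 0.544
finger_force: 35.0
```

```bash
python3 -m jog '[[[0,0,-0.025,0,0,0],[0,0,-0.06,0,0,0],[0,0,-0.06,0,0,0],[-0.0006,0.0523,0,0,0,0],[-0.0006,0.0523,0,0,0,0],[-0.0006,0.0523,0,0,0,0],[-0.0006,0.0523,0,0,0,0],[-0.0006,0.0523,0,0,0,0],[-0.0006,0.0523,0,0,0,0],[-0.0006,0.0523,0,0,0,0],[-0.0006,0.0523,0,0,0,0],[-0.0006,0.0523,0,0,0,0]]]' && python3 -m jog '[[[0,0.038,0,0,0,0],[0,0.038,0,0,0,0],[0,0,0,0,0,-0.1518],[0,0,0,0,0,-0.1518],[0,0,0,0,0,-0.1518],[0,0,0,0,0,-0.1518],[0,0,0,0,0,-0.1518],[0,0,0,0,0,-0.1518],[0,0,0,0,0,-0.1518],[0,0,0,0,0,-0.1518],[0,0,0,0,0,-0.1518],[0,0,0,0,0,-0.1518]]]' && python3 -m jog '[[[0,0,0,0,0,0],[0,0,0,0,0,0]]]'
```

```text
clock: 40.3
tool_pos: [0.4511, -0.3104, 0.241]
eef_rot: [1.0, -0.0, -0.001, -0.0]
contact_force: [0.8, 0.3, -4.0]
opening: 0.55
finger_force: 35.0
clock: 41.8
tool_pos: [0.451, -0.3848, 0.2407]
eef_rot: [0.724, 0.69, -0.001, -0.001]
contact_force: [0.1, -0.2, -3.6]
opening: 0.545
finger_force: 35.0
clock: 42.05
tool_pos: [0.4517, -0.3849, 0.2413]
eef_rot: [0.726, 0.687, -0.0, -0.0]
contact_force: [-0.5, 0.7, -4.1]
opening: 0.548
finger_force: 35.0
```

```bash
python3 -m jog '[[[0,0,0.02,0,0,0],[0,0,0.04,0,0,0],[0,0,0.04,0,0,0],[0,0,0.04,0,0,0],[0,0,0.03,0,0,0],[0,0,0.02,0,0,0],[0,0,0.01,0,0,0],[0,0,0.01,0,0,0],[0,0,0.008,0,0,0],[0,0,0.004,0,0,0],[0,0,0,0,0,0],[0,0,0,0,0,0]]]'
```

```text
clock: 43.55
tool_pos: [0.4524, -0.3852, 0.0201]
eef_rot: [0.726, 0.688, 0.0, 0.0]
contact_force: [-0.3, -0.0, -3.3]
opening: 0.545
finger_force: 35.0
```

```bash
python3 -m jog '[[[0,0,0.003,0,0,0],[0,0,0.002,0,0,0],[0,0,0,0,0,0],[0,0,0,0,0,0]]]' && python3 -m jog '[[[0,0,0,0,0,0],[0,0,0,0,0,0],[0,0,0,0,0,0],[0,0,0,0,0,0],[0,0,-0.01,0,0,0],[0,0,-0.03,0,0,0],[0,0,-0.045,0,0,0],[0,0,-0.045,0,0,0],[0,0,-0.045,0,0,0],[0,0,-0.045,0,0,0],[0,0,-0.02,0,0,0],[0,0,0,0,0,0]]]' 0.085 && python3 -m jog '[[[-0.05,0,0,0,0,0],[-0.05,0,0,0,0,0],[-0.05,0,0,0,0,0],[0,0,0,0,0,0],[0,0,0,0,0,0]]]'
python3 - <<'E'
from h import *
d=cam('top');crop(d,290,240,430,310,5,'pics/t7.png')
w=cam('wrist');crop(w,0,0,560,420,1,'pics/w7.png')
for P in[(.460,-.168,.025),(.459,-.240,.06),(.454,-.3125,.022),(.452,-.385,.04)]:print(proj(d,P)*5-[1450,1200],proj(w,P))
for P in[(.465,-.168,.01),(.461,-.240,.01),(.458,-.3125,.01),(.4535,-.385,.01)]:print(proj(d,P)*5-[1450,1200],proj(w,P))
E
```

```text
clock: 44.05
tool_pos: [0.4522, -0.385, 0.0147]
eef_rot: [0.726, 0.688, 0.0, 0.0]
contact_force: [-0.1, 0.2, -3.9]
opening: 0.546
finger_force: 35.0
clock: 45.55
tool_pos: [0.453, -0.3852, 0.2568]
eef_rot: [0.726, 0.688, 0.0, 0.002]
contact_force: [-0.1, -0.2, -0.1]
opening: 0.963
finger_force: 0.0
clock: 46.18
tool_pos: [0.4441, -0.5334, 0.2533]
eef_rot: [0.725, 0.689, 0.0, -0.001]
contact_force: [-0.6, -0.0, -0.0]
opening: 0.964
finger_force: 0.0
[156.17172419 208.91958045] [ 273.46960202 -208.49763567]
[295.51046587 210.04079159] [ 276.26812909 -157.73751733]
[414.77212748 213.56845711] [275.09499659 -49.34946939]
[551.52887192 214.96308579] [276.88761178  26.31774243]
[153.34448021 199.01306257] [ 278.86307507 -197.49039471]
[281.7468389  203.35372334] [ 278.54350851 -123.08053444]
[410.26477367 205.64490254] [279.25707989 -44.37564578]
[537.87607291 210.370917  ] [278.43093277  33.10202976]
```

View pics/t7.png

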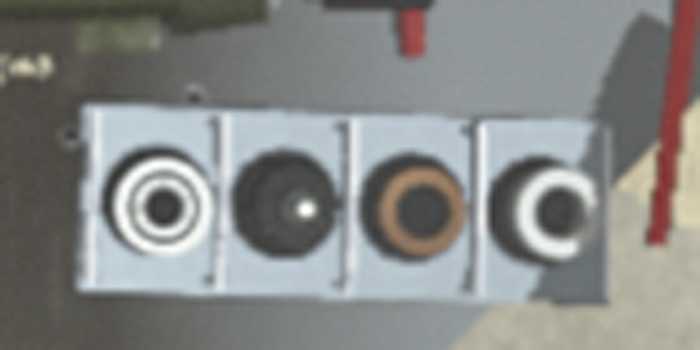

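View pics/w7.png

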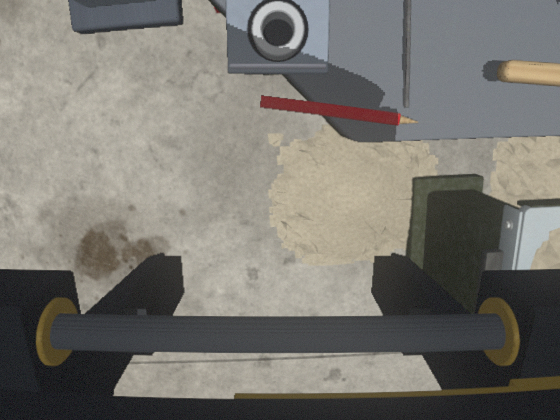

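The top crop shows all four parts upright in order: bearing (161,205), knob (306,208), brown ring (424,212), grey ring (557,212). Each is within about 5 mm of where it should be, and the gripper is clear. Handing in.

```bash
python3 -c "
from plant import *;print(finish_job())"
```

```text
the job is handed in; nothing more can be done
None
```

I set all four parts upright in the rack and handed the job in at about 46 s: left to right, bearing, knob, brown ring, grey ring, each within about 6 mm of its bay centre on the last picture (verdict not shown).

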